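Find and open the swivel lid of the power box on the repair table

TASK

The long power box on the repair table has four covers that look the same: three are fixed blanks, one is the swivel lid over the sockets. With your fingertips press the covers one after another on the ribbed strip along the back edge, find the one that rocks, and rock it well down at the back; then push its raised front edge up and over to the back until the lid stands fully open, and move clear. Only press and push, pick nothing up, and leave the mug, the screwdriver and the plug-in tester where they are.

Things in the scene. Friction and masses are not known exactly. Their poses are not given: they have to be found in the camera images.
- power_box: grey box with black ends, fixed, 146 (x) x 414 (y) x 90 mm high; origin: centre of its underside, x to its back (away from the robot), y along it. In its top four like aluminium covers in a row, 100 mm apart, each 120 (x) x 88 (y) x 5 mm, flush with the top at 90 mm, 3 mm gaps round each. Three are rigid blanks; the lid may be in any place
- cover_1 (a point): middle of the top face of the first cover place, at the -y end of the box (box y = -150 mm); axes as the box. Each cover has three thin black ribs, 60 mm long in y, at 38, 44 and 50 mm behind this point (+x): the strip to press
- cover_2 (a point): the same, second place (box y = -50 mm). The lid's pivot line runs along y, 15 mm behind the cover's middle and 2.5 mm below its top: the 45 mm behind it go down, the 75 mm before it rise. It tilts no other way: pressed in front of that line it is as rigid as a blank
- cover_3 (a point): the same, third place (box y = +50 mm). A 20 mm thick fingertip that presses the lid's ribs 22 mm down tilts it about 0.8 rad and lifts its front edge 55 mm above the box; that alone does not open it. Then push the raised edge from the front, up and back along its arc, with little force: pushed straight back at less than 0.8 rad it can jam by friction
- cover_4 (a point): the same, fourth place, +y end (box y = +150 mm). The bay under the lid is hollow down to 6 mm above the table, with a white socket block (30 mm high) under its front part
- lid (a joint): tilt of the lid, rad: 0 closed and flush, 1.48 fully open, nearly upright at its stop, its edge then 75 mm above the box. A friction hinge: 2 to 5 N on the ribs moves it and it stays at any angle it is left. The reading does not tell which place the lid is in
- mug: white mug, bystander, 82 mm high, 82 mm across, handle at its +y; origin at the centre of its underside; stands off one end of the box
- screwdriver: red-handled screwdriver, bystander, 190 mm long, lying on the table behind the box; origin on its underside, x along it towards the tip
- tester: black plug-in socket tester, bystander, 105 (x) x 62 (y) x 42 mm high; origin at the centre of its underside; lies off the other end of the box

How it is judged (in metres and radians):
On the way:
1. the swivel lid is found: it has given way under a press (tilted more than 0.15 rad) (value of joint lid above 0.15 rad), for 0.1 s.
At the end, for the whole second after the job is handed in: The lid stands open, tilted more than 1.3 rad (75 degrees) and at rest; mug, screwdriver and tester are within 20 mm of where they began (value of joint lid above 1.3 rad and velocity of joint lid between -0.05 and 0.05 rad/s and distance of each of mug, screwdriver, tester from where it was at the start of the episode below 0.02 m); the robot touches nothing.
It fails at once if mug, screwdriver or tester lifted, carried or shoved more than 20 mm (distance of any of mug, screwdriver, tester from where it was at the start of the episode above 0.02 m).
It fails at once if mug tipped (angle between mug's own z axis and vertical above 0.3 rad).
It also fails if it takes over 48 s, if anything falls off the work surface, if the arm or the gripper's body presses on something with over 40 N, if the wrist force passes 120 N, or if a joint passes its speed limit or range.

ROBOT

A 6-joint arm with a two-finger parallel gripper is mounted at the origin on the work surface. World frame = base frame: x ahead of the robot, y to its left, z up, the work surface at z = 0. Lengths are in mm, angles in rad, forces in N, time in s.
With the tool pointing down it reaches from about 300 to 775 mm from the base axis. Payload 14.6 kg.
Tool frame: the origin (TCP) lies midway between the tips of the shut fingers; the grasp point (between the pads) lies 19 mm behind it (manip.hold_point_z is the distance from the TCP to the grasp point, in mm); z points along the fingers, y is the direction in which the jaws open and shut (so a half turn about z gives the same grasp; the last joint's range is limited). The gripper opens to 94 mm and grips with 3 to 60 N. Pads are 16 mm wide; open, the fingers measure 119 mm over their backs; the gripper's body (75 mm by 177 mm) begins 78 mm behind the grasp point.
Start: joints at [1.112, 0.3, 1.521, -0, 1.321, -0.067], TCP at [210.015, 508.314, 205.446] pointing down, gripper open.
Joint ranges: [-3.03, 3.03], [-0.79, 2.21], [0.23, 2.52], [-1.04, 4.18], [0, 3.07], [-2.55, 2.55]. Speed limits (rad/s): [2.22, 2.22, 2.57, 3.14, 3.14, 3.14].

INTERFACE

Orientations are given as [roll, pitch, yaw] about the fixed x, y, z axes, in that order (R = Rz(yaw) Ry(pitch) Rx(roll)).
In Python, from cell import manip gives the robot as it stands.
- The arm moves only by the shell command python3 -m crank 'ROWS' [OPENING] [FORCE]. ROWS is JSON, a list of rows, each an object with "offset": the shift along the world's x, y, z in m, a list of three; "spin": the turn about the world's z in degrees. In form: [{"offset": [dx, dy, dz], "spin": spin}, ...]. A call has exactly 8 rows; each row is the pose to reach, as a shift and turn from the pose measured when the call began; what a row does not reach only later rows make up. A row lasts 1/12 s, in which the tool goes at most 41.7 mm and 7.16 degrees, less where a joint would pass 70% of its speed; a pose out of reach is approached as far as the arm can. A call with a gripper value outside its range is refused whole. OPENING is the opening, from 0 (shut) to 1 (fully open), set as the call begins (- or left out, the last holds). The fingers move at their own pace and stop on an object; FORCE is the grip in N (left out, the last holds). Time passes only in rows, so rows that repeat a pose let the fingers close, or fill a call up. It gives the time, the measured TCP pose, the force and the opening at its end, in the units of the state.
- manip.read_state(): the state, without advancing time (a new reading comes with each control period).
- manip.camera(name): name is "side" or "top" or "wrist"; returns a dict with "pixels" (420x560x3 uint8, red, green, blue), "fx", "fy", "cx", "cy" (pixels), "extrinsics" (4x4, takes a point from world to camera coordinates); the wrist camera has in their place "hand_eye" (4x4, takes a point from camera to tool coordinates, whose origin is the TCP and whose axes are the flange's). Camera axes: x right, y down, z forward; pixel columns grow to the right and rows downward; lengths in mm; the calibration is good to about 2 mm. A picture is of the moment at which its call begins: read the wrist's pose just before it. There is no depth.
- manip.sign_off(): hands the job in, once; it reports no verdict.
Trained networks look in a picture, given as the dict that the camera call returned (one of the last four; its "shot" number tells which), for a name from the list of things; names that differ only in an ending like _2 or _b are one class to them, and where a whole thing is asked for, a point or a joint stands for the part that bears it (a point fixed in the world has none). Each returns a list of dicts, best first, with "conf" (0 to 1); they miss things now and then, are a little off and sometimes report something else, mostly with a low value. They report only what shows in the picture. A call takes as long as a camera call.
- manip.search_frame(picture, name): "location" ([x, y, z] in mm, in world coordinates, good to about 4 mm: the middle of the surface that is visible of it).
- manip.masks_of(picture, name): "mask" (420x560 bool, what is visible of it).
The state is a dict: "clock": time; "joints": joint angles; "qd": joint speeds; "effort": joint torques, N m; "eef_pos": TCP position; "eef_rot": TCP orientation; "wrist_force": force on the tool from outside, world axes, zero at the start; "moment": the same for the moment, N m; "finger_gap": finger opening in mm.
Only numpy, scipy, OpenCV 4.12 (cv2) and the standard library are available. Lean on these libraries where they do the work, as an engineer would, in place of code of your own. Each camera call takes 0.05 s, during which the arm holds its last target. There are 200 camera calls.

## Working session

There is one attempt and no reset: what is moved stays moved. The work goes in short steps, Python scripts to look and compute and a shell command to move; the robot and the scene stay as the last step left them, time stands still between calls to the robot, and variables do not carry over. Pictures are saved under pics/ and viewed, about 8 in all and at most 12, crops included, and the job is handed in when it is done.

```bash
mkdir -p pics; ls
python3 - <<'E'
from cell import manip
import cv2,numpy as np
s=manip.read_state(); print(s)
for n in ("top","side"):
    p=manip.camera(n); cv2.imwrite(f"pics/{n}0.png",p["pixels"][:,:,::-1])
    for k in ("power_box","cover_1","mug","screwdriver","tester"):
        print(n,k,[(np.round(d["location"]).tolist(),round(d["conf"],2)) for d in manip.search_frame(p,k)][:5])
    print(p["fx"],p["cx"],p["cy"],np.round(p["extrinsics"],3).tolist())
E
```

```text
pics
{'clock': 0.0, 'joints': array([ 1.11241572e+00,  3.00472213e-01,  1.52159432e+00, -2.75306609e-05,
        1.32066480e+00, -6.66200941e-02]), 'qd': array([-0.00108235,  0.00095382, -0.00124584, -0.00143294,  0.00121249,
        0.00058512]), 'effort': array([-3.64042153e-04, -5.31805086e+01, -3.52731228e+01,  7.07781245e-02,
        2.44599703e-02, -1.13203441e-04]), 'eef_pos': array([209.90330191, 508.08952417, 204.88011246]), 'eef_rot': array([-3.14045472e+00, -4.91958868e-05,  2.74983894e+00]), 'wrist_force': array([-0.04242194, -0.59960062,  0.0557657 ]), 'moment': array([-0.01298208,  0.00282441,  0.02305969]), 'finger_gap': 94.15915422040008}
top power_box [([564.0, -70.0, 90.0], 0.9)]
top cover_1 [([559.0, -69.0, 90.0], 0.86)]
top mug [([590.0, -396.0, 41.0], 0.95)]
top screwdriver [([737.0, 30.0, 26.0], 0.72)]
top tester [([494.0, 250.0, 45.0], 0.67)]
391.5708414340777 282.75512231488574 214.74923089467765 [[0.013, -1.0, 0.004, 12.299], [-0.997, -0.013, -0.073, 646.506], [0.073, -0.003, -0.997, 1097.549], [0.0, 0.0, 0.0, 1.0]]
side power_box []
side cover_1 [([522.0, -184.0, 74.0], 0.66)]
side mug []
side screwdriver [([732.0, 23.0, 21.0], 0.71), ([520.0, -182.0, 72.0], 0.32)]
side tester [([476.0, 241.0, 44.0], 0.9), ([521.0, -182.0, 74.0], 0.57)]
511.0259738793764 280.59410760577583 207.72416082463957 [[0.903, -0.431, -0.001, -596.74], [-0.266, -0.555, -0.788, 235.823], [0.339, 0.712, -0.615, 868.909], [0.0, 0.0, 0.0, 1.0]]
```

View pics/top0.png

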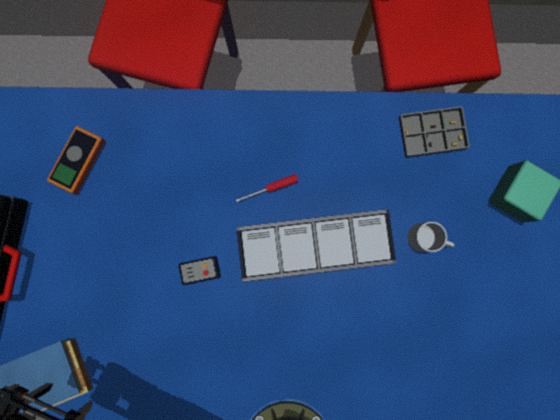

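View pics/side0.png

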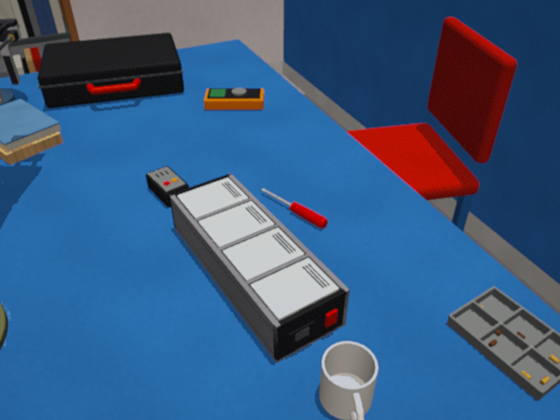

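The top picture shows the box, with corners near (237,228), (388,211), (395,263) and (243,280). The ribs are on the far side (+x), the mug is off the -y end at (430,237), the tester is off the +y end at (200,270), and the screwdriver is behind at (268,188). The side picture agrees. Next I fit the cover row on the plane z=90.

```bash
cat > h.py <<'E'
from cell import manip
import cv2,numpy as np
def back(p,uv,z):
    E=p["extrinsics"];R,t=E[:3,:3],E[:3,3];c=-R.T@t
    uv=np.atleast_2d(uv).astype(float)
    d=np.c_[(uv[:,0]-p["cx"])/p["fx"],(uv[:,1]-p["cy"])/p["fy"],np.ones(len(uv))]@R
    return c+d*((z-c[2])/d[:,2])[:,None]
E
python3 - <<'E'
from h import *
for n in("top","side"):
    p=manip.camera(n)
    g=p["pixels"].astype(int); m=((g.min(2)>150)).astype(np.uint8)
    roi=np.zeros_like(m); 
    if n=="top": roi[200:290,230:400]=1
    else: roi[170:325,165:350]=1
    m=cv2.morphologyEx(m*roi,cv2.MORPH_CLOSE,np.ones((9,9)))
    k,l,st,_=cv2.connectedComponentsWithStats(m); i=1+np.argmax(st[1:,4])
    v,u=np.nonzero(l==i); w=back(p,np.c_[u,v],90)[:,:2]
    r=cv2.minAreaRect(w.astype(np.float32)); print(n,r)
    for d in manip.masks_of(p,"power_box")[:1]:
        v,u=np.nonzero(d["mask"]); w=back(p,np.c_[u,v],90)[:,:2]; print(" box",cv2.minAreaRect(w.astype(np.float32)))
    for k in("mug","tester","screwdriver"):
        for d in manip.masks_of(p,k)[:1]:
            v,u=np.nonzero(d["mask"]); w=back(p,np.c_[u,v],40 if k!="screwdriver" else 15); print(k,d["conf"],w.min(0).round(),w.max(0).round())
E
```

```text
top ((561.675537109375, -68.53619384765625), (115.8758544921875, 384.1387939453125), 7.590304851531982)
 box ((711.53173828125, 63.976234436035156), (29.905498504638672, 166.44544982910156), 24.94347381591797)
mug 0.89 [ 548. -459.   40.] [ 630. -329.   40.]
tester 0.69 [451. 199.  40.] [527. 309.  40.]
screwdriver 0.9 [697. -19.  15.] [766. 133.  15.]
side ((562.1507568359375, -69.51974487304688), (120.43531799316406, 388.83203125), 7.722984790802002)
 box ((550.3919677734375, -96.08612060546875), (182.39913940429688, 470.62347412109375), 7.159595012664795)
mug 0.59 [ 535. -446.   40.] [ 652. -316.   40.]
tester 0.72 [ 456. -306.   40.] [689. 213.  40.]
screwdriver 0.71 [687. -32.  15.] [767. 150.  15.]
```

The two cameras agree: box centre (562,-69), yaw 7.65°, cover row 120x388 as it should be. The rib points at 44 mm behind each cover's middle are P4 (586,86), P3 (599,-13), P2 (612,-113) and P1 (626,-212). I'll shut the fingers and go above P4, turned 30° so that the jaw axis lies along the box.

```bash
python3 -m crank '[{"offset":[0.025,-0.028,0],"spin":4},{"offset":[0.05,-0.056,0],"spin":8},{"offset":[0.075,-0.085,0],"spin":12},{"offset":[0.1,-0.113,0],"spin":16},{"offset":[0.125,-0.141,0],"spin":20},{"offset":[0.15,-0.169,0],"spin":24},{"offset":[0.175,-0.198,0],"spin":28},{"offset":[0.2,-0.226,0],"spin":30}]' 0 10
```

```text
clock: 1.77
eef_pos: [410.9, 280.7, 205.7]
eef_rot: [3.141, 0.0, -3.006]
wrist_force: [-0.3, 0.9, -1.4]
finger_gap: 43.9
```

```bash
python3 -m crank '[{"offset":[0.025,-0.028,0],"spin":0},{"offset":[0.05,-0.056,0],"spin":0},{"offset":[0.075,-0.084,0],"spin":0},{"offset":[0.1,-0.112,0],"spin":0},{"offset":[0.125,-0.14,-0.02],"spin":0},{"offset":[0.15,-0.168,-0.05],"spin":0},{"offset":[0.175,-0.195,-0.075],"spin":0},{"offset":[0.175,-0.195,-0.085],"spin":0}]' 0 10
python3 - <<'E'
from h import *
s=manip.read_state(); print(s["eef_pos"],s["eef_rot"],s["finger_gap"],s["clock"])
p=manip.camera("wrist"); cv2.imwrite("pics/w1.png",p["pixels"][:,:,::-1])
p=manip.camera("side"); cv2.imwrite("pics/s1.png",p["pixels"][:,:,::-1])
E
```

```text
clock: 2.43
eef_pos: [587.4, 82.1, 118.0]
eef_rot: [-3.141, -0.001, -3.009]
wrist_force: [-0.4, -0.1, -0.6]
finger_gap: 0.7
[587.40661042  82.05190534 118.01844981] [-3.14132833e+00 -1.31011127e-03 -3.00860862e+00] 0.7174507553741182 2.4333
```

View pics/s1.png

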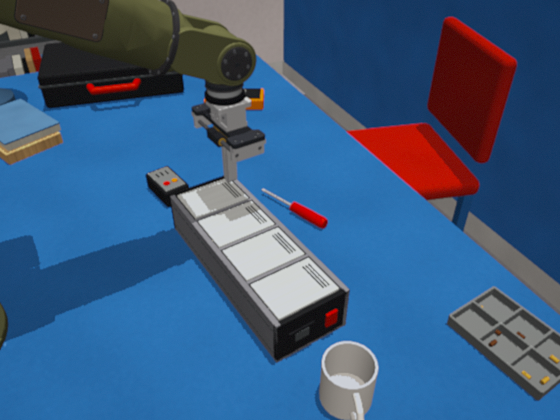

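View pics/w1.png

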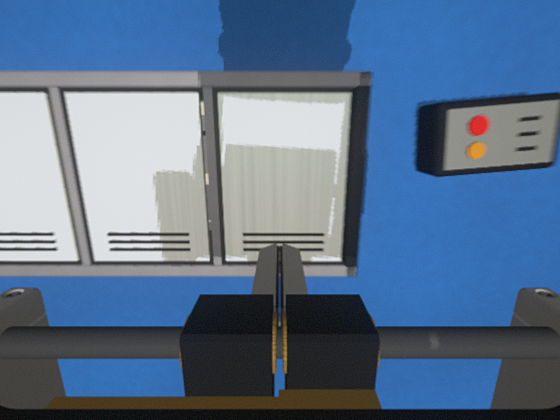

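The side view shows the shut fingertips over cover 4. In the wrist view the tip, near (280,248), is centred on cover 4's ribs at (245-323, 235-250). I press to about z=87.

```bash
python3 -m crank '[{"offset":[-0.001,0.003,-0.015],"spin":0},{"offset":[-0.001,0.003,-0.022],"spin":0},{"offset":[-0.001,0.003,-0.026],"spin":0},{"offset":[-0.001,0.003,-0.028],"spin":0},{"offset":[-0.001,0.003,-0.030],"spin":0},{"offset":[-0.001,0.003,-0.031],"spin":0},{"offset":[-0.001,0.003,-0.032],"spin":0},{"offset":[-0.001,0.003,-0.032],"spin":0}]'
```

```text
clock: 3.2
eef_pos: [584.3, 87.9, 90.1]
eef_rot: [3.141, -0.003, -3.007]
wrist_force: [-20.2, -0.1, 33.7]
finger_gap: 0.7
```

Cover 4 is rigid: 34 N at z=90.1. Next is P3.

```bash
python3 -m crank '[{"offset":[0,0,0.014],"spin":0},{"offset":[0.005,-0.033,0.014],"spin":0},{"offset":[0.01,-0.068,0.014],"spin":0},{"offset":[0.015,-0.101,0.012],"spin":0},{"offset":[0.015,-0.101,0.005],"spin":0},{"offset":[0.015,-0.101,0.001],"spin":0},{"offset":[0.015,-0.101,-0.003],"spin":0},{"offset":[0.015,-0.101,-0.004],"spin":0}]'
```

```text
clock: 3.87
eef_pos: [599.4, -12.2, 86.2]
eef_rot: [3.141, -0.002, -3.006]
wrist_force: [2.0, -1.2, 3.4]
finger_gap: 0.3
```

Cover 3 gives way: 4 mm down at 3.4 N. I go on down to about z=66.

```bash
python3 -m crank '[{"offset":[0,-0.001,-0.003],"spin":0},{"offset":[0,-0.001,-0.006],"spin":0},{"offset":[0,-0.001,-0.009],"spin":0},{"offset":[0,-0.001,-0.012],"spin":0},{"offset":[0,-0.001,-0.015],"spin":0},{"offset":[0,-0.001,-0.018],"spin":0},{"offset":[0,-0.001,-0.021],"spin":0},{"offset":[0,-0.001,-0.021],"spin":0}]'
python3 - <<'E'
from h import *
p=manip.camera("side"); cv2.imwrite("pics/s2.png",cv2.resize(p["pixels"][100:340,120:400,::-1],None,fx=2,fy=2))
E
```

```text
clock: 4.53
eef_pos: [599.1, -13.2, 64.3]
eef_rot: [3.141, -0.003, -3.006]
wrist_force: [0.5, -0.2, 0.3]
finger_gap: 0.5
```

View pics/s2.png

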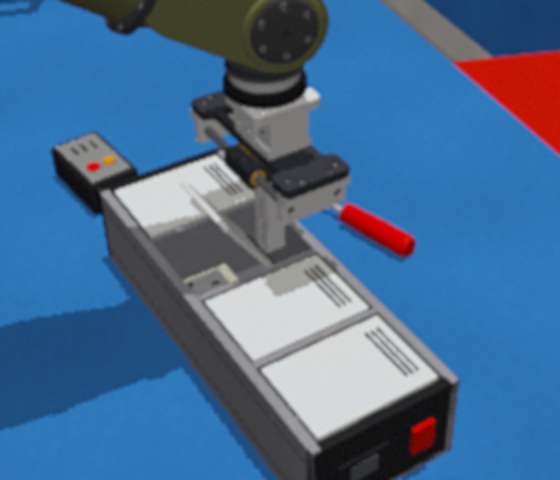

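Lid at place 3 is tilted well down at the back and its front edge is raised; in the crop the edge runs from about (185,185) towards (270,260). From the depth, the tilt is roughly 0.9 rad. I lift, go over the edge, and come down in front of it.

```bash
python3 -m crank '[{"offset":[0,0,0.03],"spin":0},{"offset":[0,0,0.07],"spin":0},{"offset":[0,0,0.11],"spin":0},{"offset":[0,0,0.12],"spin":0},{"offset":[-0.035,-0.005,0.12],"spin":0},{"offset":[-0.07,-0.009,0.12],"spin":0},{"offset":[-0.105,-0.014,0.12],"spin":0},{"offset":[-0.105,-0.014,0.115],"spin":0}]'
python3 -m crank '[{"offset":[0,0,0],"spin":0},{"offset":[0,0,-0.015],"spin":0},{"offset":[0,0,-0.03],"spin":0},{"offset":[0,0,-0.04],"spin":0},{"offset":[0,0,-0.048],"spin":0},{"offset":[0,0,-0.052],"spin":0},{"offset":[0,0,-0.052],"spin":0},{"offset":[0,0,-0.052],"spin":0}]'
python3 - <<'E'
from h import *
p=manip.camera("side"); cv2.imwrite("pics/s3.png",cv2.resize(p["pixels"][100:340,120:400,::-1],None,fx=2,fy=2))
E
```

```text
clock: 5.25
eef_pos: [489.9, -27.5, 179.7]
eef_rot: [3.141, -0.004, -3.006]
wrist_force: [-0.0, -0.0, 1.1]
finger_gap: 0.8
clock: 5.92
eef_pos: [490.2, -27.5, 128.0]
eef_rot: [3.141, -0.004, -3.006]
wrist_force: [-0.8, -0.6, 0.1]
finger_gap: 0.4
```

View pics/s3.png

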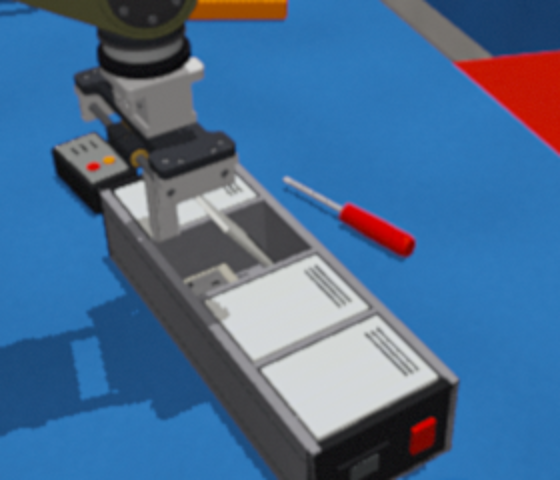

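The finger stands in front of the raised edge, tip near (163,235) in the crop. TCP is at box x -66, y +51, z 128, and the edge should be near x -34, z 145. I push along the arc.

```bash
python3 -m crank '[{"offset":[0.0105,0.0014,0],"spin":0},{"offset":[0.0185,0.0025,0],"spin":0},{"offset":[0.0225,0.003,0],"spin":0},{"offset":[0.0255,0.0034,0.002],"spin":0},{"offset":[0.0287,0.0038,0.0045],"spin":0},{"offset":[0.0323,0.0043,0.0065],"spin":0},{"offset":[0.0353,0.0047,0.008],"spin":0},{"offset":[0.0353,0.0047,0.008],"spin":0}]'
```

```text
clock: 6.63
eef_pos: [526.1, -22.8, 136.7]
eef_rot: [3.141, -0.003, -3.006]
wrist_force: [0.2, 0.1, 0.9]
finger_gap: 0.5
```

```bash
python3 -m crank '[{"offset":[0.0035,0.0005,0.0015],"spin":0},{"offset":[0.007,0.0009,0.003],"spin":0},{"offset":[0.0105,0.0014,0.004],"spin":0},{"offset":[0.014,0.0019,0.005],"spin":0},{"offset":[0.0175,0.0023,0.006],"spin":0},{"offset":[0.021,0.0028,0.0065],"spin":0},{"offset":[0.0235,0.0031,0.007],"spin":0},{"offset":[0.0235,0.0031,0.007],"spin":0}]'
python3 - <<'E'
from h import *
p=manip.camera("side"); cv2.imwrite("pics/s4.png",cv2.resize(p["pixels"][100:340,120:400,::-1],None,fx=2,fy=2))
E
```

```text
clock: 7.3
eef_pos: [550.1, -19.6, 143.7]
eef_rot: [3.141, -0.003, -3.006]
wrist_force: [0.5, -0.3, 0.1]
finger_gap: 0.8
```

View pics/s4.png

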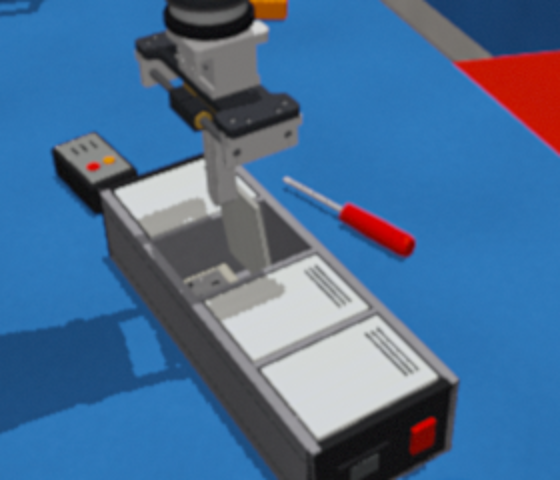

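The lid stands nearly upright, spanning crop (225-268, 190-272), with almost no contact force. I push a few mm further to find the stop.

```bash
python3 -m crank '[{"offset":[0.001,0.0001,0],"spin":0},{"offset":[0.002,0.0003,0],"spin":0},{"offset":[0.003,0.0004,0],"spin":0},{"offset":[0.004,0.0005,0],"spin":0},{"offset":[0.005,0.0007,0],"spin":0},{"offset":[0.005,0.0007,0],"spin":0},{"offset":[0.005,0.0007,0],"spin":0},{"offset":[0.005,0.0007,0],"spin":0}]'
```

```text
clock: 8.02
eef_pos: [553.5, -19.1, 143.6]
eef_rot: [3.141, -0.007, -3.006]
wrist_force: [-12.3, -1.8, 6.6]
finger_gap: 0.4
```

Now -12 N: the lid is against its stop. I back off to the front and rise clear.

```bash
python3 -m crank '[{"offset":[-0.01,-0.0013,0],"spin":0},{"offset":[-0.025,-0.0033,0],"spin":0},{"offset":[-0.05,-0.0066,0],"spin":0},{"offset":[-0.07,-0.009,0.01],"spin":0},{"offset":[-0.09,-0.012,0.04],"spin":0},{"offset":[-0.1,-0.013,0.08],"spin":0},{"offset":[-0.1,-0.013,0.11],"spin":0},{"offset":[-0.1,-0.013,0.11],"spin":0}]'
python3 -m crank '[{"offset":[0,0,0],"spin":0},{"offset":[0,0,0],"spin":0},{"offset":[0,0,0],"spin":0},{"offset":[0,0,0],"spin":0},{"offset":[0,0,0],"spin":0},{"offset":[0,0,0],"spin":0},{"offset":[0,0,0],"spin":0},{"offset":[0,0,0],"spin":0}]'
python3 - <<'E'
from h import *
p=manip.camera("side"); cv2.imwrite("pics/s5.png",cv2.resize(p["pixels"][100:400,120:400,::-1],None,fx=2,fy=2))
for n in("top","side"):
    p=manip.camera(n)
    for k in ("mug","screwdriver","tester"):
        print(n,k,[(np.round(d["location"]).tolist(),round(d["conf"],2)) for d in manip.search_frame(p,k)][:2])
E
```

```text
clock: 8.68
eef_pos: [454.9, -32.5, 259.7]
eef_rot: [-3.139, 0.003, -3.007]
wrist_force: [-0.5, -1.2, 1.1]
finger_gap: 0.6
clock: 9.35
eef_pos: [454.9, -32.5, 259.4]
eef_rot: [-3.139, 0.002, -3.007]
wrist_force: [0.2, -0.2, 0.4]
finger_gap: 0.5
top mug [([589.0, -397.0, 41.0], 0.95)]
top screwdriver [([735.0, 33.0, 28.0], 0.73), ([582.0, -51.0, 92.0], 0.18)]
top tester [([589.0, -400.0, 42.0], 0.7), ([493.0, 250.0, 42.0], 0.57)]
side mug [([593.0, -379.0, 53.0], 0.85)]
side screwdriver [([734.0, 25.0, 19.0], 0.71)]
side tester [([480.0, 242.0, 42.0], 0.69)]
```

View pics/s5.png

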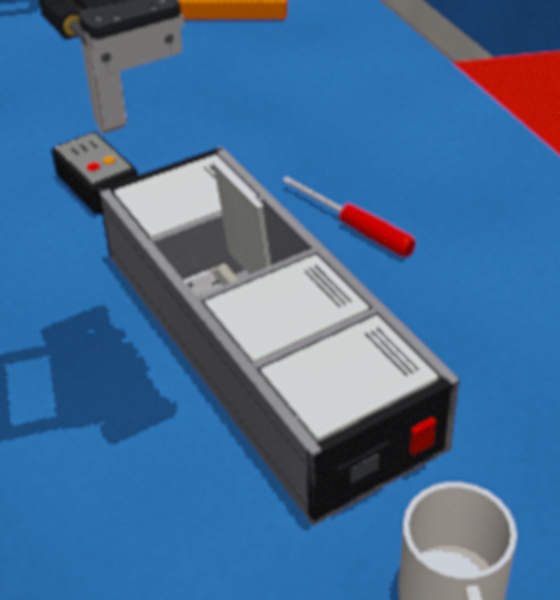

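The lid stands upright, its top edge from (210,165) to (265,205) in the crop. The gripper is well clear at about z=259, and the bystanders haven't moved. I hand in.

```bash
python3 -c "
from cell import manip
print(manip.sign_off())"
```

```text
the job is handed in; nothing more can be done
None
```

The swivel lid was in place 3. It is now fully open, and I handed the job in at about 9.5 s.

- **Finding it:** Cover 4 was rigid (34 N at its surface) and cover 3 gave way at 3.4 N. Having found it, I did not press covers 1 and 2.
- **Opening it:** I rocked cover 3 about 26 mm down at the back, which I estimate as a 0.9 rad tilt. I then pushed its front edge along the arc with almost no force until it met its stop at about 12 N, and backed off to z=259.
- **Last checks:** The final picture shows the lid standing upright and the gripper clear, with a wrist force of about 0. I did not have a reading of the lid angle; I judged it open from the picture and from meeting the stop.
- **Bystanders:** The tester and screwdriver are within about 5 mm of where they were first found. So is the mug from the top camera; the side camera had no first fix on it.
- **Disagreements:** In the last top picture the network's best guess for the tester fell on the mug. Its second guess and the side camera both put the tester in its old place. An early box mask also landed on the screwdriver, so I took the box pose from the bright covers, where both cameras agreed within 1 mm.

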